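# Find the rocking corner of a bearing base plate and press its shim flat

## Task

The bearing pedestal's base plate rocks at one of its four corners. Press down on the plate's corners with the fingertips until you find the one that gives, then press the raised shim tab beside that corner down flat and take the hand away. Leave the other three tabs standing, do not lift the plate or push it out of place, and do not disturb the wrench, bar stub and oil tin.

Things in the scene. Friction and masses are not known exactly. Their poses are not given: they have to be found in the camera images.
- plate: Loose steel plate 180 (x) x 150 (y) x 14 mm, 3 to 4 kg, with a green bearing pedestal at its middle (36 x 80 mm foot, 44 mm above the plate's top). Origin: centre of its underside, 32 mm above the table; x to its far edge, y to its left edge, z up. It rests on packers near its corners on a fixed bed 210 x 280 x 26 mm of the same centre and yaw. Pushed sideways by over 8 N it may slide.
- corner_near_left (a point): Point to press at the plate's near left corner: on its top face, 12 mm in from both edges (plate frame x = -78, y = 63 mm; 46 mm above the table at rest). A firm corner does not give; the one that rocks (another from start to start) goes down about 4 to 5 mm under 5 to 9 N, stops firmly, and springs back level when released.
- corner_near_right (a point): Point to press at the plate's near right corner: on its top face, 12 mm in from both edges (plate frame x = -78, y = -63 mm; 46 mm above the table at rest). A firm corner does not give; the one that rocks (another from start to start) goes down about 4 to 5 mm under 5 to 9 N, stops firmly, and springs back level when released.
- corner_far_left (a point): Point to press at the plate's far left corner: on its top face, 12 mm in from both edges (plate frame x = 78, y = 63 mm; 46 mm above the table at rest). A firm corner does not give; the one that rocks (another from start to start) goes down about 4 to 5 mm under 5 to 9 N, stops firmly, and springs back level when released.
- corner_far_right (a point): Point to press at the plate's far right corner: on its top face, 12 mm in from both edges (plate frame x = 78, y = -63 mm; 46 mm above the table at rest). A firm corner does not give; the one that rocks (another from start to start) goes down about 4 to 5 mm under 5 to 9 N, stops firmly, and springs back level when released.
- shim_near_left (a joint): Hinge angle of the shim tab beside the near left corner: 0 = standing up (16 degrees) as at the start, 0.28 rad = flat, on a hard stop. Stiff: it stays where it is left and takes about 11 to 14 N, 32 mm from its hinge, to press down. Flat, it packs the gap under a corner that rocks; under a firm corner it jacks the plate up.
- tab_near_left (a point): Point to press on top of the shim tab beside the near left corner: a steel leaf 26 mm wide (plate's x), 46 mm long, 3 mm thick, pointing away from the plate; its hinge line runs along the plate's x, 4 mm outside the left edge (plate frame x = -66, y = 79 mm), 28 mm above the table. This point is 32 mm from the hinge; 38 mm above the table when up, 30 when flat.
- shim_near_right (a joint): Hinge angle of the shim tab beside the near right corner: 0 = standing up (16 degrees) as at the start, 0.28 rad = flat, on a hard stop. Stiff: it stays where it is left and takes about 11 to 14 N, 32 mm from its hinge, to press down. Flat, it packs the gap under a corner that rocks; under a firm corner it jacks the plate up.
- tab_near_right (a point): Point to press on top of the shim tab beside the near right corner: a steel leaf 26 mm wide (plate's x), 46 mm long, 3 mm thick, pointing away from the plate; its hinge line runs along the plate's x, 4 mm outside the right edge (plate frame x = -66, y = -79 mm), 28 mm above the table. This point is 32 mm from the hinge; 38 mm above the table when up, 30 when flat.
- shim_far_left (a joint): Hinge angle of the shim tab beside the far left corner: 0 = standing up (16 degrees) as at the start, 0.28 rad = flat, on a hard stop. Stiff: it stays where it is left and takes about 11 to 14 N, 32 mm from its hinge, to press down. Flat, it packs the gap under a corner that rocks; under a firm corner it jacks the plate up.
- tab_far_left (a point): Point to press on top of the shim tab beside the far left corner: a steel leaf 26 mm wide (plate's x), 46 mm long, 3 mm thick, pointing away from the plate; its hinge line runs along the plate's x, 4 mm outside the left edge (plate frame x = 66, y = 79 mm), 28 mm above the table. This point is 32 mm from the hinge; 38 mm above the table when up, 30 when flat.
- shim_far_right (a joint): Hinge angle of the shim tab beside the far right corner: 0 = standing up (16 degrees) as at the start, 0.28 rad = flat, on a hard stop. Stiff: it stays where it is left and takes about 11 to 14 N, 32 mm from its hinge, to press down. Flat, it packs the gap under a corner that rocks; under a firm corner it jacks the plate up.
- tab_far_right (a point): Point to press on top of the shim tab beside the far right corner: a steel leaf 26 mm wide (plate's x), 46 mm long, 3 mm thick, pointing away from the plate; its hinge line runs along the plate's x, 4 mm outside the right edge (plate frame x = 66, y = -79 mm), 28 mm above the table. This point is 32 mm from the hinge; 38 mm above the table when up, 30 when flat.
- wrench: Bystander: steel wrench 170 mm long lying on the table to the right of the bed, about 10 mm high, origin at its middle.
- bar_stub: Bystander: round steel bar offcut standing on end, 32 mm diameter, 45 mm tall, on the table to the left of the bed; origin at the centre of its underside.
- oil_tin: Bystander: grey closed tin, 56 mm diameter, 75 mm tall, on the table to the left of the bed; origin at the centre of its underside.
Things that resemble listed ones, but are neither listed nor needed, are in the scene too. Leave any brown or pink look-alike of the plate alone.

How it is judged:
By the outcome, as a careful person would: the job done as asked, in the order asked, and still so for the second after the job is handed in, with the robot touching nothing.
It also fails if it takes over 56 s, if anything falls off the work surface, if the arm or the gripper's body presses on something with over 40 N, if the wrist force passes 120 N, or if a joint passes its speed limit or range.

## Robot

A 6-joint arm with a two-finger parallel gripper is mounted at the origin on the work surface. World frame = base frame: x ahead of the robot, y to its left, z up, the work surface at z = 0. Lengths are in mm, angles in rad, forces in N, time in s.
With the tool pointing down it reaches from about 275 to 1000 mm from the base axis. Payload 8.4 kg.
Tool frame: the origin (TCP) lies midway between the tips of the shut fingers; the grasp point (between the pads) lies 19 mm behind it; z points along the fingers, y is the line along which they close (so a half turn about z gives the same grasp; the last joint's range is limited). The gripper opens to 85 mm and grips with 20 to 120 N. Pads are 22 mm wide; open, the fingers measure 114 mm over their backs; the gripper's body (76 mm by 85 mm) begins 54 mm behind the grasp point. The pads swing forward as they close: fully open they stand 13 mm farther back than shut.
Start: joints at [-1.348, 0.353, 1.633, -0, 1.155, -0.002], TCP at [139.318, -609.277, 231.281] pointing down, gripper open.
Joint ranges: [-2.63, 2.63], [-0.92, 2.1], [0.06, 2.66], [-1.3, 4.44], [0, 2.69], [-3.02, 3.02]. Speed limits (rad/s): [2.22, 2.22, 2.79, 3.14, 3.14, 3.14].

## Interface

Orientations are given as [roll, pitch, yaw] about the fixed x, y, z axes, in that order (R = Rz(yaw) Ry(pitch) Rx(roll)).
In Python, from rig import telemetry, optics, r gives the robot as it stands.
- The arm moves only by the tool play_rows, never from a script. Its arguments are lists of equal length, an entry for each row: "dp": the shift along the tool's x, y, z in units of 40 mm (1.0 is 40 mm), a list of three; "rot": the turn, a rotation vector about the tool's x, y, z in units of 6 degrees (1.0 is 6 degrees), a list of three. In form: {"dp": [[tx, ty, tz], ...], "rot": [[ax, ay, az], ...]}. A call has 1 to 5 rows; each row is the pose to reach, as a shift and turn from the pose commanded when the call began, along the tool's axes at that moment; what a row does not reach only later rows make up. A row lasts 1/12 s, in which the tool goes at most 41.7 mm and 7.16 degrees, less where a joint would pass 70% of its speed; a pose out of reach is approached as far as the arm can. A call with a gripper value outside its range is refused whole. "fingers" is the opening, from 0 (shut) to 1 (fully open), set as the call begins (left out, the last holds). The fingers move at their own pace and stop on an object; "grip_force" is the grip in N (left out, the last holds). Time passes only in rows, so rows that repeat a pose let the fingers close. It gives the time, the measured TCP pose, the force, the opening and the grip force at its end, in the units of the state.
- telemetry.sense(): the state, without advancing time (a new reading comes with each control period).
- optics.grab_frame(name): name is "scene" or "top" or "wrist"; returns a dict with "color" (384x512x3 uint8, red, green, blue), "mtx" (3x3 intrinsics, pixels), "R" (3x3) and "t" (3): a world point X has camera coordinates R X + t; the wrist camera has in their place "mount" (4x4, takes a point from camera to tool coordinates, whose origin is the TCP and whose axes are the flange's). Camera axes: x right, y down, z forward; pixel columns grow to the right and rows downward; lengths in mm; the calibration is good to about 2 mm. A picture is of the moment at which its call begins: read the wrist's pose just before it. There is no depth.
- r.sign_off(): hands the job in; it is judged then, once.
The state is a dict: "clock": time; "qpos": joint angles; "qvel": joint speeds; "joint_efforts": joint torques, N m; "eef_pos": TCP position; "tcp_rot": TCP orientation; "contact_force": force on the tool from outside, world axes, zero at the start; "wrist_torque": the same for the moment, N m; "opening": opening from 0.0 (shut) to 1.0 (fully open); "grasp_force": force on a finger pad.
Only numpy, scipy, OpenCV 4.12 (cv2) and the standard library are available. Lean on these libraries where they do the work, as an engineer would, in place of code of your own. Each camera call takes 0.05 s, during which the arm holds its last target. There are 200 camera calls.

## Working session

There is one attempt and no reset: what is moved stays moved. The work goes in short steps, Python scripts to look and compute and a tool call to move; the robot and the scene stay as the last step left them, time stands still between calls to the robot, and variables do not carry over. Pictures are saved under pics/ and viewed, at most 10 in all, crops included, and the job is handed in when it is done.

Besides the shell and the picture viewer there is one more tool, called after ">>>" in YAML: its name, and indented under it one key for each argument. play_rows: Moves the arm, as the interface text tells. Its arguments: {"type":"object","properties":{"dp":{"type":"array"},"rot":{"type":"array"},"fingers":{"type":"number"},"grip_force":{"type":"number"}},"required":["dp","rot"]}

```bash
mkdir -p pics; python3 - <<'E'
from rig import telemetry, optics, r
import cv2,pickle
d={}
for n in("scene","top"):
    f=optics.grab_frame(n);d[n]=f
    cv2.imwrite(f"pics/{n}0.png",cv2.resize(f["color"][:,:,::-1],(800,600),interpolation=cv2.INTER_CUBIC))
pickle.dump(d,open("d.pkl","wb"))
s=telemetry.sense();print(s)
E
```

```text
{'clock': 0.1, 'qpos': array([-1.34839418e+00,  3.53602344e-01,  1.63406083e+00,  2.05460847e-05,
        1.15521162e+00, -2.40701465e-03]), 'qvel': array([ 0.00051292, -0.00052717, -0.00296106, -0.00174098,  0.00036237,
        0.00056304]), 'joint_efforts': array([-7.35023059e-04, -6.06358194e+01, -3.42820036e+01, -5.26287272e-05,
        3.91518610e-03, -2.44182735e-05]), 'eef_pos': array([ 139.23158902, -608.84959697,  230.6216528 ]), 'tcp_rot': array([-3.14031056e+00, -2.18726347e-05,  2.24800844e-01]), 'contact_force': array([-0.08770599, -0.16578923, -0.57314047]), 'wrist_torque': array([-0.01809897,  0.04024039, -0.03149068]), 'grasp_force': 0.0, 'opening': 0.999197107698867}
```

View pics/scene0.png

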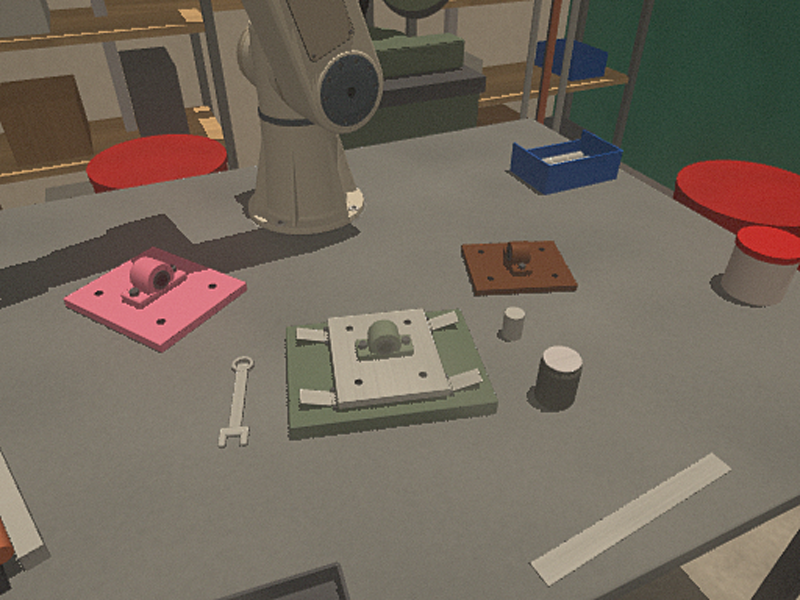

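View pics/top0.png

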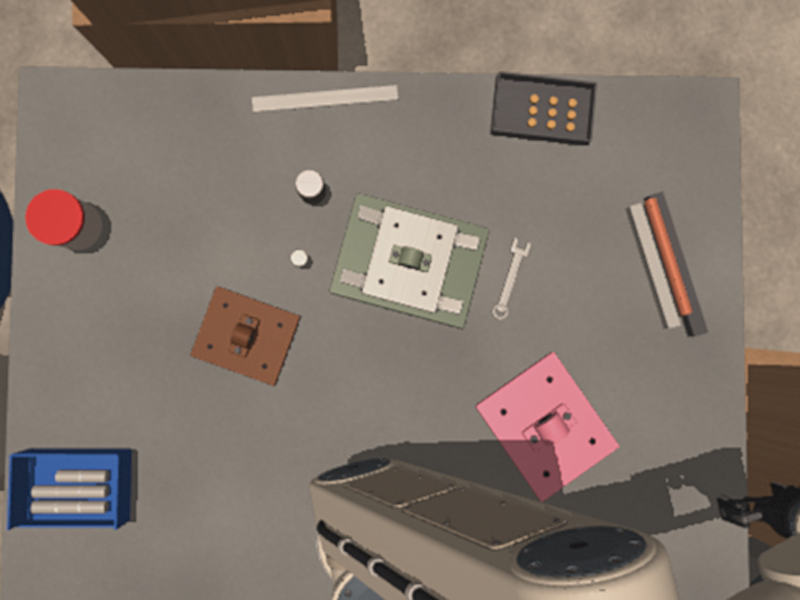

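The pedestal plate (light, on the green bed) is at about (410,258) in the top view and (385,355) in the scene view. The brown and pink look-alikes are separate. Next I'll enlarge both views.

```bash
python3 - <<'E'
import pickle,cv2,numpy as np
d=pickle.load(open("d.pkl","rb"))
t=d["top"]["color"][118:218,206:319,::-1]; s=d["scene"]["color"][190:285,180:320,::-1]
cv2.imwrite("pics/ct.png",cv2.resize(t,None,fx=6,fy=6,interpolation=cv2.INTER_CUBIC))
cv2.imwrite("pics/cs.png",cv2.resize(s,None,fx=5.5,fy=5.5,interpolation=cv2.INTER_CUBIC))
for n in d: print(n,d[n]["mtx"],d[n]["R"],d[n]["t"])
E
```

```text
scene [[390.2758078    0.         254.41626805]
 [  0.         390.2758078  193.37183896]
 [  0.           0.           1.        ]] [[ 0.41395935  0.91028986  0.00316595]
 [ 0.54904035 -0.24690201 -0.79849489]
 [-0.72608012  0.33228266 -0.60199326]] [-197.69347744 -213.89827312 1318.0337752 ]
top [[418.12177296   0.         250.93212807]
 [  0.         418.12177296 196.89368205]
 [  0.           0.           1.        ]] [[ 0.00561599 -0.9997329   0.02241855]
 [-0.99875341 -0.00671964 -0.04946181]
 [ 0.04959924 -0.02211282 -0.99852438]] [ -25.79232015  458.74272436 1311.2005182 ]
```

View pics/ct.png

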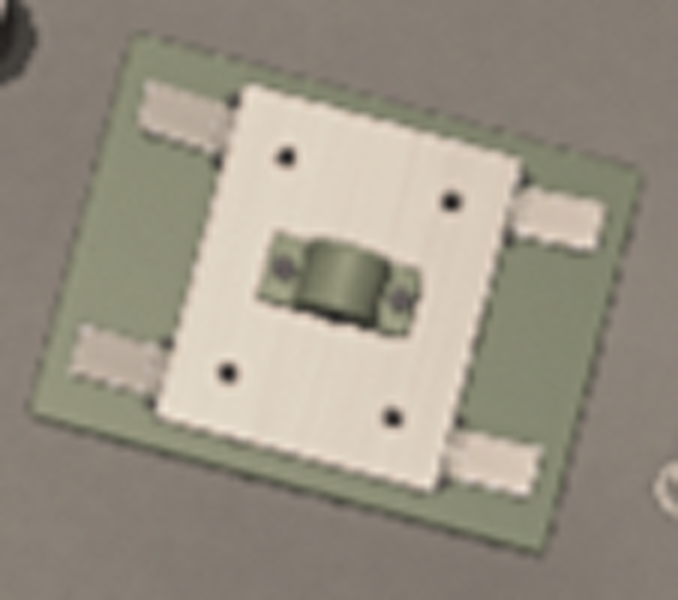

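View pics/cs.png

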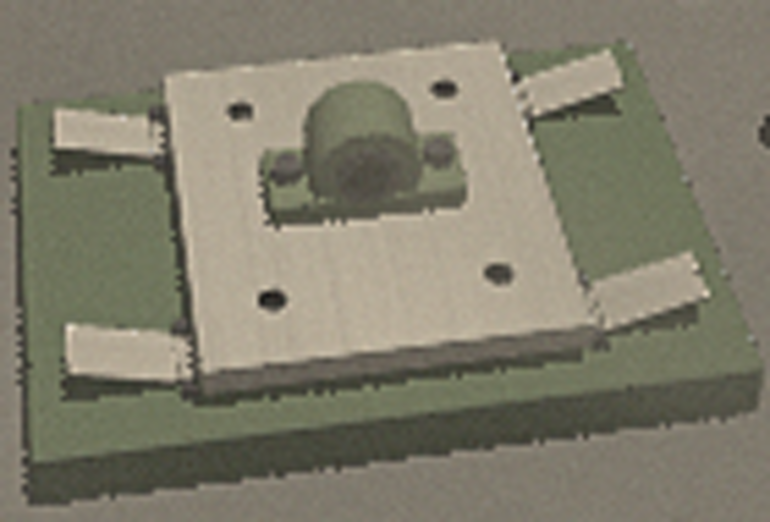

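The crops show the plate's top-face corners. In the top crop they are FL (245,88), FR (522,160), NR (436,490) and NL (156,414). In the scene crop they are FL (603,326), FR (202,374), NR (165,75) and NL (498,42). All four tabs are standing.

```bash
cat > h.py <<'E'
import numpy as np
# filled below
E
python3 - <<'E'
import pickle,cv2,numpy as np
from scipy.optimize import least_squares
d=pickle.load(open("d.pkl","rb"))
T=np.array([[245,88],[522,160],[436,490],[156,414]],float); S=np.array([[603,326],[202,374],[165,75],[498,42]],float)
T=(T+.5)/6-.5+[206,118]; S=(S+.5)/5.5-.5+[180,190]
P=[d[n]["mtx"]@np.c_[d[n]["R"],d[n]["t"]] for n in("top","scene")]
X=cv2.triangulatePoints(P[0],P[1],T.T,S.T);X=(X[:3]/X[3]).T;print(X.round(1))
L=np.array([[90,75],[90,-75],[-90,-75],[-90,75]])
def W(p,L):
    c,s=np.cos(p[2]),np.sin(p[2]);return np.c_[p[0]+c*L[:,0]-s*L[:,1],p[1]+s*L[:,0]+c*L[:,1],np.full(len(L),p[3])]
def proj(P,X):
    q=np.c_[X,np.ones(len(X))]@P.T;return q[:,:2]/q[:,2:]
def f(p,z=None):
    X=W(p,L);return np.r_[(proj(P[0],X)-T).ravel(),(proj(P[1],X)-S).ravel()]
m=X.mean(0);q=least_squares(f,[m[0],m[1],-.26,m[2]]);print(q.x,f(q.x).round(2))
p=q.x
for w in (0,1):
    g=least_squares(lambda u:(proj(P[w],W([*u,46],L))-[T,S][w]).ravel(),p[:3]);print(w,g.x,abs(g.fun).max())
E
```

```text
[[ 659.5   -5.5   42.7]
 [ 622.3 -150.9   43.9]
 [ 450.7 -105.9   45.4]
 [ 488.5   37.3   44.8]]
[ 5.55135035e+02 -5.59454741e+01 -2.52426231e-01  4.41115153e+01] [-0.4  -0.83  0.02 -0.43 -0.2   0.42 -0.49  0.65 -0.68  0.06  0.03  0.38
 -0.56  0.1   0.52 -0.39]
0 [ 5.54769543e+02 -5.66880406e+01 -2.54115392e-01] 0.8666506914336765
1 [ 5.56933613e+02 -5.62670626e+01 -2.51758126e-01] 0.7211197182568867
```

>>> play_rows:
  dp:
    - [0.6,-0.6,0]
    - [1.2,-1.2,0]
    - [1.8,-1.8,0]
    - [2.4,-2.4,0]
    - [3.0,-3.0,0]
  rot:
    - [0,0,0.91]
    - [0,0,1.82]
    - [0,0,2.73]
    - [0,0,3.65]
    - [0,0,4.56]
  fingers: 0

```text
clock: 0.52
eef_pos: [229.9, -463.9, 230.9]
tcp_rot: [-3.141, 0.0, -0.258]
contact_force: [1.6, 0.1, -0.3]
opening: 0.298
grasp_force: 0.0
```

>>> play_rows:
  dp:
    - [0.225,-0.69,0]
    - [0.45,-1.38,0]
    - [0.675,-2.07,0]
    - [0.9,-2.76,0]
    - [1.125,-3.45,0]
  rot:
    - [0,0,0]
    - [0,0,0]
    - [0,0,0]
    - [0,0,0]
    - [0,0,0]

```text
clock: 0.93
eef_pos: [308.0, -341.8, 231.1]
tcp_rot: [-3.141, 0.0, -0.253]
contact_force: [0.2, 0.0, 0.5]
opening: 0.001
grasp_force: 0.0
```

>>> play_rows:
  dp:
    - [0.225,-0.69,0]
    - [0.45,-1.38,0]
    - [0.675,-2.07,0]
    - [0.9,-2.76,0]
    - [1.125,-3.45,0]
  rot:
    - [0,0,0]
    - [0,0,0]
    - [0,0,0]
    - [0,0,0]
    - [0,0,0]

```text
clock: 1.35
eef_pos: [386.0, -219.4, 231.2]
tcp_rot: [-3.142, 0.0, -0.253]
contact_force: [0.4, 0.1, 0.3]
opening: 0.001
grasp_force: 0.0
```

>>> play_rows:
  dp:
    - [0.225,-0.69,0.6]
    - [0.45,-1.38,1.2]
    - [0.675,-2.07,1.8]
    - [0.9,-2.76,2.4]
    - [1.125,-3.45,3.0]
  rot:
    - [0,0,0]
    - [0,0,0]
    - [0,0,0]
    - [0,0,0]
    - [0,0,0]

```text
clock: 1.77
eef_pos: [464.2, -97.0, 110.2]
tcp_rot: [3.142, -0.0, -0.253]
contact_force: [1.4, -0.8, 1.0]
opening: -0.002
grasp_force: 0.0
```

>>> play_rows:
  dp:
    - [0,0,0.5]
    - [0,0,1.0]
    - [0,0,1.0]
    - [0,0,1.0]
  rot:
    - [0,0,0]
    - [0,0,0]
    - [0,0,0]
    - [0,0,0]

```text
clock: 2.1
eef_pos: [462.8, -98.2, 70.6]
tcp_rot: [3.141, 0.003, -0.252]
contact_force: [0.7, -1.0, 0.1]
opening: -0.0
grasp_force: 0.0
```

```bash
python3 - <<'E'
from rig import telemetry, optics
import cv2
print(telemetry.sense()["eef_pos"])
s=optics.grab_frame("scene")["color"][150:285,150:330,::-1]
cv2.imwrite("pics/s1.png",cv2.resize(s,None,fx=4.4,fy=4.4,interpolation=cv2.INTER_CUBIC))
E
```

```text
[462.80218886 -98.1640746   70.60189231]
```

View pics/s1.png

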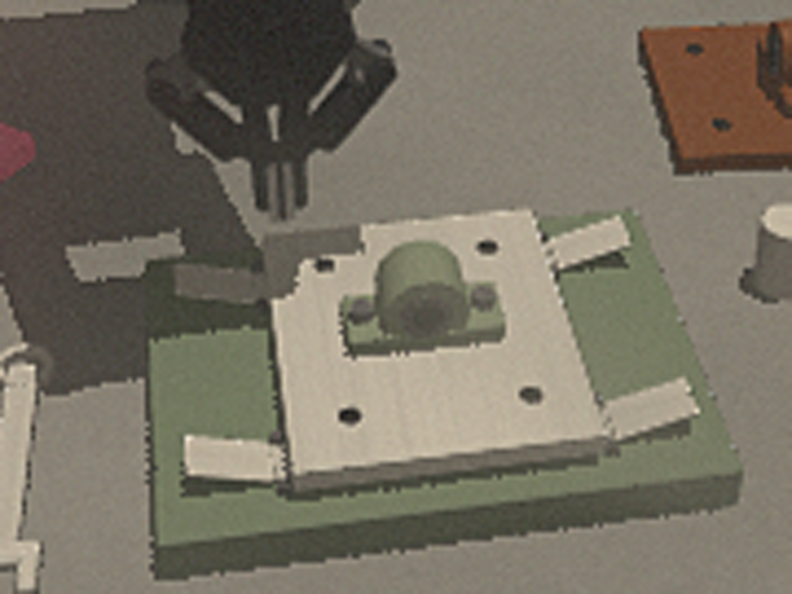

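>>> play_rows:
  dp:
    - [0,0,0.2]
    - [0,0,0.4]
    - [0,0,0.5]
    - [0,0,0.5]
  rot:
    - [0,0,0]
    - [0,0,0]
    - [0,0,0]
    - [0,0,0]

```text
clock: 2.48
eef_pos: [463.3, -98.6, 50.7]
tcp_rot: [3.142, 0.001, -0.253]
contact_force: [0.3, -0.4, 0.3]
opening: 0.007
grasp_force: 0.0
```

The fingers (tips near (280,212)) hang over the near right corner, as intended. Now I'll press slowly.

>>> play_rows:
  dp:
    - [0,0,0.05]
    - [0,0,0.1]
    - [0,0,0.12]
    - [0,0,0.12]
  rot:
    - [0,0,0]
    - [0,0,0]
    - [0,0,0]
    - [0,0,0]

```text
clock: 2.82
eef_pos: [463.8, -98.5, 46.4]
tcp_rot: [-3.142, 0.0, -0.253]
contact_force: [-0.1, -0.9, -0.2]
opening: 0.002
grasp_force: 0.0
```

>>> play_rows:
  dp:
    - [0,0,0.025]
    - [0,0,0.025]
  rot:
    - [0,0,0]
    - [0,0,0]

```text
clock: 2.98
eef_pos: [463.9, -98.5, 45.5]
tcp_rot: [3.142, -0.0, -0.253]
contact_force: [-0.1, -0.1, 2.3]
opening: -0.002
grasp_force: 1.3
```

>>> play_rows:
  dp:
    - [0,0,0.025]
    - [0,0,0.025]
  rot:
    - [0,0,0]
    - [0,0,0]

```text
clock: 3.15
eef_pos: [463.8, -98.5, 44.5]
tcp_rot: [3.141, -0.0, -0.253]
contact_force: [-0.7, -0.8, 2.1]
opening: -0.003
grasp_force: 1.6
```

>>> play_rows:
  dp:
    - [0,0,0.025]
    - [0,0,0.025]
  rot:
    - [0,0,0]
    - [0,0,0]

```text
clock: 3.32
eef_pos: [463.7, -98.6, 43.4]
tcp_rot: [3.141, 0.0, -0.253]
contact_force: [-1.9, -1.8, 3.0]
opening: -0.001
grasp_force: 1.9
```

>>> play_rows:
  dp:
    - [0,0,0.025]
    - [0,0,0.025]
  rot:
    - [0,0,0]
    - [0,0,0]

```text
clock: 3.48
eef_pos: [463.7, -98.5, 42.4]
tcp_rot: [3.141, 0.0, -0.253]
contact_force: [-2.2, -1.9, 4.8]
opening: -0.004
grasp_force: 2.7
```

>>> play_rows:
  dp:
    - [0,0,0.025]
    - [0,0,0.025]
  rot:
    - [0,0,0]
    - [0,0,0]

```text
clock: 3.65
eef_pos: [463.7, -98.6, 42.1]
tcp_rot: [3.141, 0.0, -0.253]
contact_force: [-5.1, -1.1, 15.9]
opening: 0.0
grasp_force: 8.1
```

>>> play_rows:
  dp:
    - [0,0,0.025]
    - [0,0,0.025]
  rot:
    - [0,0,0]
    - [0,0,0]

```text
clock: 3.82
eef_pos: [463.7, -98.6, 41.9]
tcp_rot: [3.141, 0.0, -0.253]
contact_force: [-8.3, -1.1, 28.9]
opening: 0.001
grasp_force: 14.9
```

The near right corner gave about 4 mm (46 to 42) and then stopped firmly. I'll release it and check a firm corner (near left) as a reference.

>>> play_rows:
  dp:
    - [0,0,-0.1]
    - [0,0,-0.2]
    - [0,0,-0.7]
    - [0,0,-0.7]
  rot:
    - [0,0,0]
    - [0,0,0]
    - [0,0,0]
    - [0,0,0]

```text
clock: 4.15
eef_pos: [465.2, -98.6, 70.4]
tcp_rot: [-3.141, -0.003, -0.253]
contact_force: [0.6, -0.5, -0.2]
opening: -0.003
grasp_force: 0.0
```

>>> play_rows:
  dp:
    - [0,-0.8,0]
    - [0,-1.6,0]
    - [0,-2.4,0]
    - [0,-3.15,0]
    - [0,-3.15,0]
  rot:
    - [0,0,0]
    - [0,0,0]
    - [0,0,0]
    - [0,0,0]
    - [0,0,0]

```text
clock: 4.57
eef_pos: [496.9, 27.5, 68.3]
tcp_rot: [-3.14, -0.002, -0.251]
contact_force: [0.6, 0.1, 0.7]
opening: -0.001
grasp_force: 0.0
```

>>> play_rows:
  dp:
    - [0,0,0.3]
    - [0,0,0.45]
    - [0,0,0.45]
    - [0,0,0.45]
  rot:
    - [0,0,0]
    - [0,0,0]
    - [0,0,0]
    - [0,0,0]

```text
clock: 4.9
eef_pos: [494.6, 23.1, 49.9]
tcp_rot: [3.141, 0.001, -0.253]
contact_force: [0.8, -0.0, 0.2]
opening: -0.001
grasp_force: 0.0
```

>>> play_rows:
  dp:
    - [0,0,0.05]
    - [0,0,0.1]
    - [0,0,0.1]
  rot:
    - [0,0,0]
    - [0,0,0]
    - [0,0,0]

```text
clock: 5.15
eef_pos: [495.3, 23.2, 46.4]
tcp_rot: [-3.142, -0.0, -0.253]
contact_force: [-0.2, -0.2, 1.0]
opening: -0.0
grasp_force: 0.0
```

>>> play_rows:
  dp:
    - [0,0,0.025]
    - [0,0,0.025]
  rot:
    - [0,0,0]
    - [0,0,0]

```text
clock: 5.32
eef_pos: [495.4, 23.3, 45.9]
tcp_rot: [3.142, -0.0, -0.253]
contact_force: [-1.5, -0.5, 4.6]
opening: -0.003
grasp_force: 2.7
```

>>> play_rows:
  dp:
    - [0,0,0.02]
    - [0,0,0.02]
  rot:
    - [0,0,0]
    - [0,0,0]

```text
clock: 5.48
eef_pos: [495.4, 23.4, 45.8]
tcp_rot: [3.142, -0.0, -0.253]
contact_force: [-5.0, -0.5, 15.2]
opening: 0.003
grasp_force: 8.0
```

The near left corner is firm at 45.8 (15 N), so near right is the one that rocks. I'm moving to its tab.

>>> play_rows:
  dp:
    - [0,0,-0.1]
    - [0,0,-0.4]
    - [0,0,-1.0]
    - [0,0,-1.0]
  rot:
    - [0,0,0]
    - [0,0,0]
    - [0,0,0]
    - [0,0,0]

```text
clock: 5.82
eef_pos: [497.3, 23.6, 87.8]
tcp_rot: [-3.14, -0.004, -0.253]
contact_force: [2.2, -0.2, 0.9]
opening: -0.003
grasp_force: 0.0
```

>>> play_rows:
  dp:
    - [0.06,0.87,0]
    - [0.12,1.74,0]
    - [0.18,2.61,0]
    - [0.24,3.48,0]
    - [0.3,4.35,0]
  rot:
    - [0,0,0]
    - [0,0,0]
    - [0,0,0]
    - [0,0,0]
    - [0,0,0]

```text
clock: 6.23
eef_pos: [462.9, -149.4, 84.7]
tcp_rot: [3.142, -0.001, -0.252]
contact_force: [0.7, 0.5, -0.2]
opening: -0.001
grasp_force: 0.0
```

>>> play_rows:
  dp:
    - [0,0,0.3]
    - [0,0,0.6]
    - [0,0,0.8]
    - [0,0,0.8]
    - [0,0,0.8]
  rot:
    - [0,0,0]
    - [0,0,0]
    - [0,0,0]
    - [0,0,0]
    - [0,0,0]

```text
clock: 6.65
eef_pos: [463.1, -147.6, 52.3]
tcp_rot: [-3.141, 0.001, -0.252]
contact_force: [-0.1, -0.4, -0.7]
opening: -0.002
grasp_force: 0.0
```

```bash
python3 - <<'E'
from rig import telemetry, optics
import cv2
print(telemetry.sense()["eef_pos"])
s=optics.grab_frame("scene")["color"][150:285,150:330,::-1]
cv2.imwrite("pics/s2.png",cv2.resize(s,None,fx=4.4,fy=4.4,interpolation=cv2.INTER_CUBIC))
E
```

```text
[ 463.10080535 -147.57300501   52.31351907]
```

View pics/s2.png

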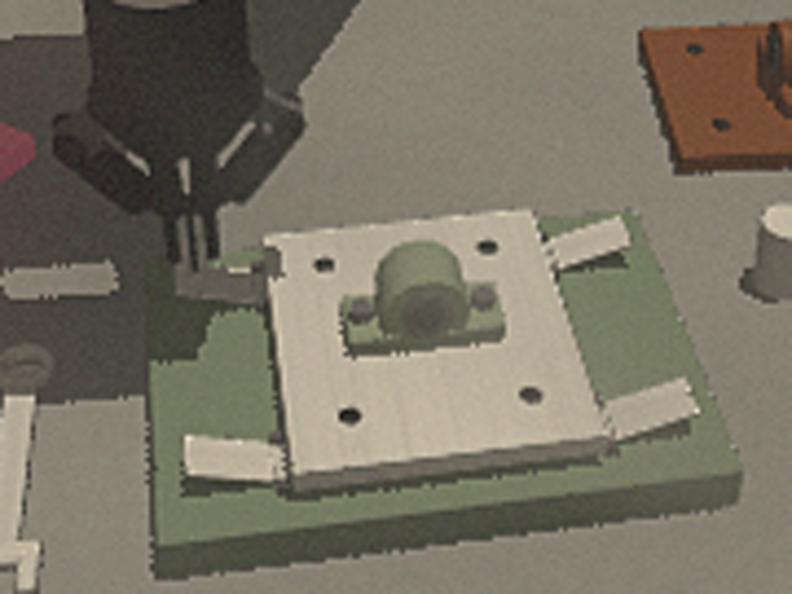

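The fingers are over the near right tab (tip about (195,262), tab about (220,280)), and the plate has sprung back level. Pressing now.

>>> play_rows:
  dp:
    - [0,0,0.1]
    - [0,0,0.2]
    - [0,0,0.25]
    - [0,0,0.3]
    - [0,0,0.35]
  rot:
    - [0,0,0]
    - [0,0,0]
    - [0,0,0]
    - [0,0,0]
    - [0,0,0]

```text
clock: 7.12
eef_pos: [463.6, -148.1, 38.9]
tcp_rot: [3.141, -0.0, -0.252]
contact_force: [-3.6, -2.8, 10.1]
opening: -0.001
grasp_force: 4.4
```

>>> play_rows:
  dp:
    - [0,0,0.04]
    - [0,0,0.08]
    - [0,0,0.12]
    - [0,0,0.12]
  rot:
    - [0,0,0]
    - [0,0,0]
    - [0,0,0]
    - [0,0,0]

```text
clock: 7.45
eef_pos: [463.7, -148.5, 34.3]
tcp_rot: [3.141, -0.001, -0.252]
contact_force: [-1.9, -3.0, 5.8]
opening: 0.0
grasp_force: 3.0
```

>>> play_rows:
  dp:
    - [0,0,0.03]
    - [0,0,0.06]
    - [0,0,0.09]
    - [0,0,0.09]
  rot:
    - [0,0,0]
    - [0,0,0]
    - [0,0,0]
    - [0,0,0]

```text
clock: 7.78
eef_pos: [463.7, -148.6, 30.7]
tcp_rot: [3.141, -0.001, -0.252]
contact_force: [-1.9, -4.6, 6.6]
opening: -0.001
grasp_force: 3.2
```

>>> play_rows:
  dp:
    - [0,0,0.025]
    - [0,0,0.025]
  rot:
    - [0,0,0]
    - [0,0,0]

```text
clock: 7.95
eef_pos: [463.8, -148.6, 29.8]
tcp_rot: [3.141, -0.001, -0.252]
contact_force: [-2.6, -4.2, 7.4]
opening: -0.002
grasp_force: 3.7
```

Not on the hard stop yet.

>>> play_rows:
  dp:
    - [0,0,0.025]
    - [0,0,0.025]
  rot:
    - [0,0,0]
    - [0,0,0]

```text
clock: 8.12
eef_pos: [463.8, -148.6, 29.3]
tcp_rot: [3.141, -0.001, -0.252]
contact_force: [-4.4, -4.1, 15.1]
opening: -0.003
grasp_force: 7.6
```

>>> play_rows:
  dp:
    - [0,0,0.025]
    - [0,0,0.025]
  rot:
    - [0,0,0]
    - [0,0,0]

```text
clock: 8.28
eef_pos: [463.9, -148.6, 28.9]
tcp_rot: [3.141, -0.001, -0.252]
contact_force: [-7.2, -3.4, 25.1]
opening: -0.001
grasp_force: 13.1
```

The hard stop is reached: force climbs steeply at about 29 mm. Lifting away.

>>> play_rows:
  dp:
    - [0,0,-0.1]
    - [0,0,-0.4]
    - [0,0,-1.2]
    - [0,0,-2.0]
    - [0,0,-2.8]
  rot:
    - [0,0,0]
    - [0,0,0]
    - [0,0,0]
    - [0,0,0]
    - [0,0,0]

```text
clock: 8.7
eef_pos: [462.9, -147.7, 140.2]
tcp_rot: [-3.142, 0.001, -0.253]
contact_force: [0.6, -0.2, -0.4]
opening: -0.0
grasp_force: 0.0
```

>>> play_rows:
  dp:
    - [-0.3,0.7,-0.5]
    - [-0.6,1.4,-1.0]
    - [-0.9,2.1,-1.5]
    - [-1.2,2.8,-1.5]
    - [-1.2,2.8,-1.5]
  rot:
    - [0,0,0]
    - [0,0,0]
    - [0,0,0]
    - [0,0,0]
    - [0,0,0]

```text
clock: 9.12
eef_pos: [387.1, -247.5, 200.6]
tcp_rot: [3.139, -0.002, -0.255]
contact_force: [-0.1, -0.2, -0.7]
opening: -0.002
grasp_force: 0.0
```

```bash
python3 - <<'E'
from rig import telemetry, optics
import cv2
s=telemetry.sense();print(s["eef_pos"],s["contact_force"])
s=optics.grab_frame("scene")["color"][150:285,150:330,::-1]
cv2.imwrite("pics/s3.png",cv2.resize(s,None,fx=4.4,fy=4.4,interpolation=cv2.INTER_CUBIC))
E
```

```text
[ 387.11475674 -247.53690172  200.64340499] [-0.10877827 -0.17329706 -0.72035113]
```

View pics/s3.png

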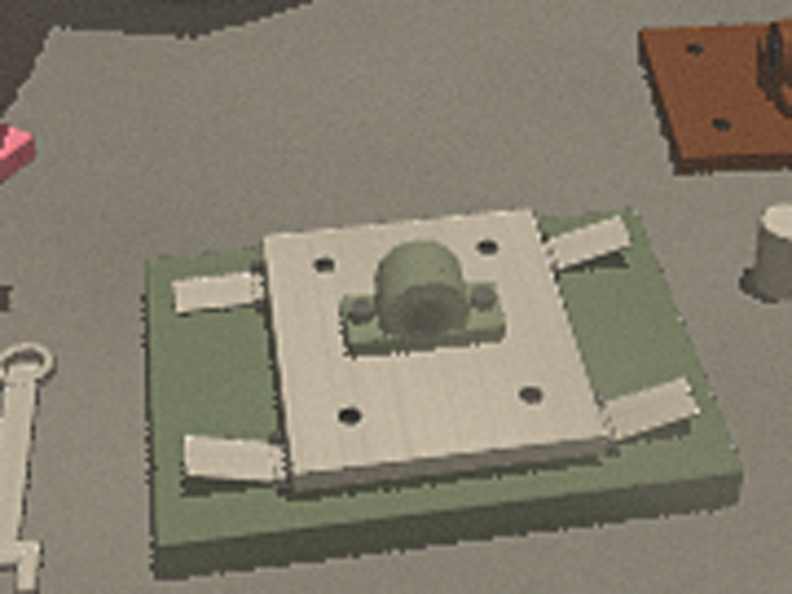

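The near right tab, at about (215,292), now lies flat with no shadow. The other three tabs still stand, and the plate has not moved.

```bash
python3 -c "
from rig import r
print(r.sign_off())"
```

```text
the job is handed in; nothing more can be done
None
```

The near right corner was the one that rocked (it gave about 4 mm; of the others I pressed only near left, which was firm), so I pressed its shim tab flat onto its stop, withdrew the hand and handed the job in; the final picture shows the other three tabs standing and the plate in place.

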